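Hang the coffee cup over the drip dish of the cup carousel

ROBOT

A 7-joint arm with a two-finger parallel gripper is mounted at the origin on the work surface. World frame = base frame: x ahead of the robot, y to its left, z up, the work surface at z = 0. Lengths are in m, angles in rad, forces in N, time in s.
With the tool pointing down it reaches from about 0.4 to 0.85 m from the base axis. Payload 10.4 kg.
Tool frame: the origin (TCP) lies between the finger pads; the fingertips stand 22 mm ahead of it and the grasp point (between the pads) lies 3 mm ahead of it; z points along the fingers, y is the line along which they close (so a half turn about z gives the same grasp; the last joint's range is limited). The gripper opens to 85 mm and grips with 20 to 120 N. Pads are 22 mm wide; open, the fingers measure 114 mm over their backs; the gripper's body (76 mm by 85 mm) begins 54 mm behind the grasp point. The pads swing forward as they close: fully open they stand 13 mm farther back than shut.
Start: joints at [-1.372, 0.332, -0.065, 1.46, 0.022, 1.35, -0.088], TCP at [0.137, 0.61, 0.253] pointing down, gripper open.
Joint ranges: [-2.6, 2.6], [-0.5, 2.12], [-1.47, 1.34], [0.16, 2.42], [-1.27, 4.41], [0.06, 2.06], [-2.6, 2.6]. Speed limits (rad/s): [2.22, 2.22, 2.79, 2.79, 3.14, 3.14, 3.14].

INTERFACE

Orientations are given as a unit quaternion [x, y, z, w].
In Python, from workcell import manip, camera, ticket, boxes_of, outline_of gives the robot as it stands.
- The arm moves only by the tool carry_out, never from a script. Its argument "deltas" is a list of rows, each a list of 5 numbers: the shift along the tool's x, y, z as a fraction of full scale, then the turn about the tool's z as a fraction of full scale, then the opening, from -1 (shut) to 1 (fully open), so that 0 is half open. In form: [[tx, ty, tz, spin, gripper], ...]. A call has 1 to 20 rows; each row is the pose to reach, as a shift and turn from the pose commanded when the call began, along the tool's axes at that moment; what a row does not reach only later rows make up. Full scale, the value 1, is 150 mm for a shift and 30 degrees for a turn. A row lasts 1/8 s, in which the tool goes at most 62.5 mm and 10.7 degrees, less where a joint would pass 70% of its speed; a pose out of reach is approached as far as the arm can. A call with a number of a shift or a turn outside -1 to 1 is refused whole. A call with a gripper value outside its range is refused whole. The fingers move at their own pace and stop on an object; "force" is the grip in N (left out, the last holds). Time passes only in rows, so rows that repeat a pose let the fingers close. It gives the time, the measured TCP pose, the force, the opening and the grip force at its end, in the units of the state.
- manip.get_obs(): the state, without advancing time (a new reading comes with each control period).
- camera(name): name is "scene" or "top" or "wrist"; returns a dict with "img" (400x640x3 uint8, red, green, blue), "depth" (400x640 float32, m along the optical axis (not along the pixel's ray), 0 where there is no reading), "vertical_fov" (degrees; the focal length in pixels is half the picture's height over the tangent of half this angle, whatever the lens; pixels are square), "cx", "cy" (the principal point, pixels), "R" (3x3) and "t" (3): a world point X has camera coordinates R X + t. Camera axes: x right, y down, z forward; pixel columns grow to the right and rows downward; lengths in m; the calibration is good to about 2 mm. A picture is of the moment at which its call begins.
- ticket.hand_in(): hands the job in; it is judged then, once.
Trained networks look in a picture, given as the dict that the camera call returned (one of the last four; its "shot" number tells which), for a name from the list of things; names that differ only in an ending like _2 or _b are one class to them, and where a whole thing is asked for, a point or a joint stands for the part that bears it (a point fixed in the world has none). Each returns a list of dicts, best first, with "conf" (0 to 1); they miss things now and then, are a little off and sometimes report something else, mostly with a low value. They report only what shows in the picture. A call takes as long as a camera call. They do not tell look-alikes from the thing itself.
- boxes_of(query, picture): "position" ([x, y, z] in m, in world coordinates, good to about 4 mm: the middle of the surface that is visible of it).
- outline_of(query, picture): "region" (400x640 bool, what is visible of it).
The state is a dict: "clock": time; "joint_pos": joint angles; "joint_velocities": joint speeds; "tau": joint torques, N m; "position": TCP position; "ee_rot": TCP orientation; "ft_force": force on the tool from outside, world axes, zero at the start; "torque": the same for the moment, N m; "grip_width": opening from 0.0 (shut) to 1.0 (fully open); "grasp_force": force on a finger pad.
Only numpy, scipy, OpenCV 4.12 (cv2) and the standard library are available. Lean on these libraries where they do the work, as an engineer would, in place of code of your own. Each camera call takes 0.05 s, during which the arm holds its last target. There are 200 camera calls.

TASK

Turn the rotating cup rack until its one empty hook points straight out over the middle of the round drip dish on the rack's foot. Then hang the tall cup with the handle on that hook by its handle, let go of it, and leave it hanging there quietly, not swinging, with the hook still over the dish. Leave the low cup and the teaspoon where they are.

Things in the scene. Friction and masses are not known exactly. Their poses are not given: they have to be found in the camera images.
- cup: The tall white porcelain cup with a handle, to be hung; stands upright left or right of the rack, any yaw. 72 mm high, straight wall 64 mm outer diameter (54 mm at the foot), wall 4 mm, about 0.16 kg (varies). Origin: centre of the underside; z up out of the mouth; handle along +x, to 68 mm from the axis. (A low cup without handle stands on the rack's other side.)
- loop (a point): Middle of the opening of the cup's handle, in the cup's frame at (44, 0, 40) mm, with the cup's axes. The opening lies in the cup's x-z plane (pass through it along the cup's y): 44 mm high at the cup's wall (z 18 to 62 mm), 28 mm deep at most (x 32 to 60 mm, at z 34). The handle is an ear of round bar 8 mm thick: middle line (x,z) = (30,66), (52,66), (64,34), (54,14), (30,14) mm.
- rack: Fixed foot of the cup rack: dark steel disc of 140 mm diameter with an upright spindle. Origin: on the turning axis, at the counter; -x is the rack's front, where the drip dish lies (roughly towards the robot; the yaw varies).
- dish (a point): Centre of the top of the drip dish, a round steel dish of 100 mm diameter and 10 mm height on the rack's front, its centre 100 mm in front of the turning axis.
- carousel (a joint): Angle of the rack's rotating part (rad, counter-clockwise from above). At 0 or 6.28 the empty hook points to the rack's front, over the dish. Turns both ways, stiff bearing (0.18 N m friction), stays where left; starts over a quarter turn away. Four hooks at 90 degrees; three carry cups like the loose one, fixed to it, hanging from 230 down to 110 mm above the counter, within 150 mm of the axis.
- knob (a point): Grip point of the wooden bar knob on top of the carousel, on the turning axis, 286 mm above the counter. The bar is 64 mm long (along this point's x, in line with the empty hook), 16 mm thick (y), 38 mm high, top at 298 mm; it stands on a disc of 90 mm diameter whose top is 260 mm above the counter.
- hook_seat (a point): Point inside the empty hook where a handle should hang: 100 mm from the turning axis, 207 mm above the counter. Axes turn with the carousel: -x outward along the hook, z up. The hook is a flat steel strip 12 mm wide (y), 5 mm thick, rising from 195 mm height at the post (28 mm thick) to 209 mm height 112 mm from the axis, then turned up at 45 degrees to the tip.
- hook_tip (a point): Upturned tip of the empty hook (the same flat strip, 12 mm wide), 127 mm from the turning axis, 224 mm above the counter.
- low_cup: Bystander: low white cup without a handle, 45 mm high, 72 mm across the rim. Origin: centre of its underside.
- teaspoon: Bystander: steel teaspoon, 140 mm long (x), lying right of the rack. Origin: its middle, at the counter.
Not all that is in view belongs to the job. Leave any pink or purple look-alike of the cup alone.

How it is judged:
On the way, in this order (a step that is already met when the one before it is completed fails the run):
1. the empty hook is turned over the middle of the drip dish, the cup not yet on it (horizontal distance between hook_seat and dish below 0.03 m and distance between loop and hook_seat above 0.06 m), for 0.2 s.
2. the cup's handle is on the hook (distance between loop and hook_seat below 0.06 m and y of loop in the frame of hook_seat between -0.025 and 0.025 m and z of loop in the frame of hook_seat below 0.015 m), for 0.2 s.
At the end, for the whole second after the job is handed in: Empty hook's seat within 30 mm (horizontally) of the dish centre; the tall cup hangs, hardly swaying (under 0.15 m/s and 2.2 rad/s), by its handle on that hook: loop centre within 25 mm sideways of the hook, at most 10 mm above or 40 mm below the seat, between post and upturned tip (horizontal distance between hook_seat and dish below 0.03 m and x of loop in the frame of hook_seat between -0.03 and 0.07 m and y of loop in the frame of hook_seat between -0.025 and 0.025 m and z of loop in the frame of hook_seat between -0.04 and 0.01 m and linear speed of cup below 0.15 m/s and angular speed of cup below 2.2 rad/s); the robot touches nothing.
It fails at once if the low cup or the teaspoon is pushed more than 40 mm (distance of any of low_cup, teaspoon from where it was at the start of the episode above 0.04 m).
It also fails if it takes over 70 s, if anything falls off the work surface, if the arm or the gripper's body presses on something with over 40 N, if the wrist force passes 120 N, or if a joint passes its speed limit or range.

## Working session

There is one attempt and no reset: what is moved stays moved. The work goes in short steps, Python scripts to look and compute and a tool call to move; the robot and the scene stay as the last step left them, time stands still between calls to the robot, and variables do not carry over. Pictures are saved under pics/ and viewed, at most 10 in all, crops included, and the job is handed in when it is done.

Besides the shell and the picture viewer there is one more tool, called after "Request:" as name(argument=value, ...), one argument or row to a line, values as JSON. carry_out: Moves the arm, as the interface text tells. Its arguments: {"type":"object","properties":{"deltas":{"type":"array","items":{"type":"array","items":{"type":"number"}}},"force":{"type":"number"}},"required":["deltas"]}

```bash
mkdir -p pics; ls
cat > h.py <<'E'
import numpy as np, cv2
from workcell import manip, camera, ticket, boxes_of, outline_of
from scipy.spatial.transform import Rotation as Ro
def f(p): return p["img"].shape[0]/2/np.tan(np.radians(p["vertical_fov"])/2)
def world(p,mask=None):
    d=p["depth"]; v,u=np.indices(d.shape); F=f(p)
    X=np.stack([(u-p["cx"])/F*d,(v-p["cy"])/F*d,d],-1)
    return (X-p["t"])@p["R"]
def save(p,n,crop=None,s=1):
    im=p["img"][...,::-1]
    if crop: a,b,c,d=crop; im=im[b:d,a:c]
    cv2.imwrite("pics/"+n,cv2.resize(im,None,fx=s,fy=s,interpolation=cv2.INTER_CUBIC))
def proj(p,X):
    c=p["R"]@np.array(X)+p["t"]; return c[:2]/c[2]*f(p)+[p["cx"],p["cy"]]
E
python3 - <<'E'
from h import *
o=manip.get_obs();print(o)
for n in("scene","top"):
    p=camera(n);save(p,n+"0.png");print(n,p["vertical_fov"],p["R"].round(3).tolist(),p["t"].round(3))
    for q in("cup","rack","knob","hook_tip","hook_seat","dish","low_cup","teaspoon"):
        try:print(q,[(np.round(b["position"],3).tolist(),round(b["conf"],2),proj(p,b["position"]).round().tolist()) for b in boxes_of(q,p)])
        except Exception as e:print(q,e)
E
```

```text
pics
{'clock': 0.0, 'joint_pos': array([-1.37159993,  0.33284883, -0.06469292,  1.4609268 ,  0.02159345,
        1.34989305, -0.08847869]), 'joint_velocities': array([-0.00083072, -0.00104701,  0.00125356, -0.00011732,  0.00161302,
        0.00118649,  0.00086377]), 'tau': array([ 3.89189936e-04, -6.25454092e+01,  4.94465546e-02, -3.91611564e+01,
        1.62970321e-02,  9.93910013e-03, -2.00865986e-05]), 'position': array([0.13742051, 0.60936078, 0.25253721]), 'ee_rot': array([ 1.10654175e-01,  9.93858731e-01, -6.88863597e-04, -4.65845617e-05]), 'ft_force': array([0.49157637, 0.39823742, 0.65590072]), 'torque': array([ 0.03972812, -0.01890374, -0.0231186 ]), 'grasp_force': 0.0, 'grip_width': 0.9979049564888578}
scene 46.05637162611996 [[0.421, 0.907, 0.01], [0.645, -0.292, -0.707], [-0.638, 0.304, -0.707]] [-0.139 -0.194  1.783]
cup [([0.519, -0.488, 0.042], 0.96, [185.0, 295.0]), ([0.35, -0.438, 0.049], 0.88, [188.0, 243.0]), ([0.348, -0.268, 0.048], 0.81, [243.0, 226.0]), ([0.464, -0.352, 0.046], 0.67, [227.0, 262.0]), ([0.622, -0.291, 0.013], 0.29, [268.0, 305.0])]
rack [([0.642,
[... 379 characters left out ...]
54.67080220605075 [[0.026, -1.0, 0.007], [-0.992, -0.026, -0.125], [0.125, -0.003, -0.992]] [-0.07   0.509  1.261]
cup [([0.459, -0.361, 0.029], 0.97, [404.0, 218.0]), ([0.341, -0.276, 0.019], 0.89, [378.0, 253.0]), ([0.335, -0.45, 0.035], 0.63, [432.0, 257.0]), ([0.526, -0.497, 0.04], 0.59, [445.0, 199.0])]
rack [([0.624, -0.06, 0.179], 0.89, [315.0, 157.0])]
knob [([0.623, -0.049, 0.208], 0.88, [312.0, 155.0])]
hook_tip [([0.622, -0.051, 0.203], 0.7, [313.0, 156.0])]
hook_seat [([0.621, -0.052, 0.204], 0.64, [313.0, 156.0])]
dish [([0.619, -0.058, 0.176], 0.73, [315.0, 159.0])]
low_cup [([0.421, 0.373, 0.021], 0.95, [184.0, 224.0])]
teaspoon [([0.622, -0.297, 0.012], 0.61, [384.0, 171.0])]
```

View pics/scene0.png

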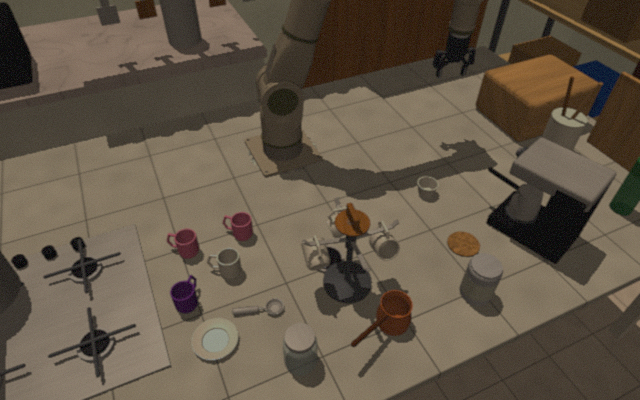

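View pics/top0.png

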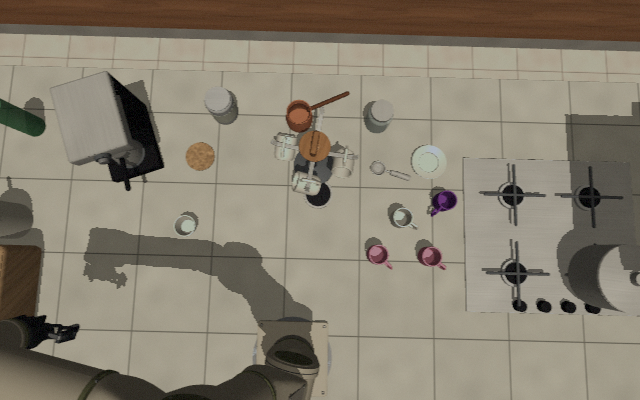

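The scene view shows cup candidates: white at (227,262), pink at (186,243) and (240,226), purple at (185,296). Only the white one fits (porcelain with a handle). The low cup is at (427,185) and the teaspoon at (262,309). The rack's three cups leave the hook on the far side empty.

Run:
```python
from h import *
p=camera("top"); W=world(p); save(p,"crop1.png",(270,80,450,280),3)
z=W[...,2]; 
def sel(c,r,lo,hi): 
    m=(np.hypot(W[...,0]-c[0],W[...,1]-c[1])<r)&(z>lo)&(z<hi); return W[m]
K=sel((0.64,-0.06),.08,.285,.31)
print("knob",len(K),K.mean(0), cv2.minAreaRect((K[:,:2]*1000).astype(np.float32)))
D=sel((0.64,-0.06),.09,.25,.27);print("disc",len(D),cv2.minEnclosingCircle((D[:,:2]*1000).astype(np.float32)))
H=sel((0.64,-0.06),.16,.18,.245);
ang=np.degrees(np.arctan2(H[:,1]+.06,H[:,0]-.64));print(np.histogram(ang,36,(-180,180))[0])
m=(z>.006)&(z<.02)&(np.hypot(W[...,0]-.5,W[...,1]+.07)<.16);print("dish",m.sum(),W[m].mean(0) if m.any() else'')
v,u=np.nonzero(m);print(u.min(),u.max(),v.min(),v.max())
for n in("top","scene"):
    q=camera(n); W=world(q);z=W[...,2]
    for b in outline_of("cup",q):
        mm=b["region"]&(z>.004); P=W[mm]; 
        if abs(P[:,1].mean()+.355)<.04 and abs(P[:,0].mean()-.46)<.04:
            print(n,"cup",len(P),b["conf"],P.min(0),P.max(0))
            T=P[P[:,2]>.066];print("rim",len(T),cv2.minEnclosingCircle((T[:,:2]*1000).astype(np.float32)))
            c,r=cv2.minEnclosingCircle((T[:,:2]*1000).astype(np.float32))
            np.save("cup_%s.npy"%n,P)
            mm=(np.hypot(W[...,0]-.463,W[...,1]+.357)<.1)&(z>.008)&(z<.09)
            np.save("cupall_%s.npy"%n,W[mm])
```

```text
knob 140 [ 0.63490984 -0.05646631  0.29715399] ((635.7939453125, -56.483314514160156), (15.748560905456543, 63.46134948730469), 81.46844482421875)
disc 631 ((636.8353271484375, -56.70772171020508), 44.942989349365234)
[ 19   1   0   0   2  18  83 138  45  13   1   0   0   0   0   0  11  89
   0   0   0   0   0   2  50  65 129  28   9   0   0   0  11  81 121  76]
dish 975 [ 0.56719889 -0.07286283  0.01239509]
271 362 159 248
top cup 367 0.75 [ 0.42400905 -0.40256453  0.00402189] [ 0.48897061 -0.31613602  0.07733397]
rim 92 ((455.29241943359375, -358.56396484375), 42.10490417480469)
scene cup 677 0.61 [ 0.42771649 -0.47141811  0.00423276] [ 1.32231363 -0.31622185  1.12517179]
rim 156 ((876.1554565429688, -408.3785400390625), 450.58978271484375)
```

View pics/crop1.png

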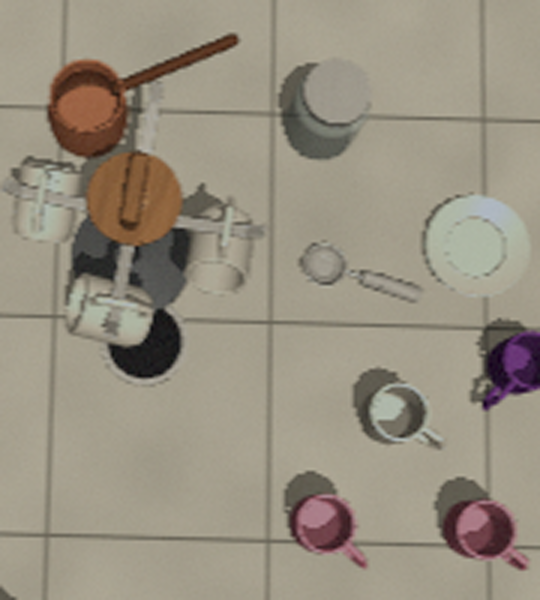

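The crop shows the white cup at crop (398,412), handle to the lower right, clear of the pink and purple cups. The empty hook points up (crop 150,100), and the dish is at about (145,340), so the rack needs roughly a half turn.

```bash
cat >> h.py <<'E'
def pix2plane(p,u,v,z):
    r=p["R"].T@np.array([(u-p["cx"])/f(p),(v-p["cy"])/f(p),1]); c=-p["R"].T@p["t"]
    return c+r*(z-c[2])/r[2]
def plan(X,yaw=None):
    "remaining shift to world TCP X in full-scale tool units; yaw (deg) = world angle of tool y line"
    o=manip.get_obs(); R=Ro.from_quat(o["ee_rot"]).as_matrix()
    y=np.degrees(np.arctan2(R[1,1],R[0,1])); print("pos",o["position"].round(4),"yaw",y.round(2),"q",o["joint_pos"].round(2),"t",round(o["clock"],2),"F",o["ft_force"].round(1),"w",round(o["grip_width"],3),"tz",R[:,2].round(3))
    d=R.T@(np.array(X)-o["position"])/.15
    s=None
    if yaw is not None:
        s=-((yaw-y+90)%180-90)/30
    print("delta",d.round(3),"spin",s); return d,s
E
python3 - <<'E'
from h import *
from scipy.optimize import least_squares
p=camera("top"); W=world(p);z=W[...,2]
ax=np.array([.6365,-.0566])
m=(np.hypot(W[...,0]-ax[0],W[...,1]-ax[1])<.06)&(z>.288)&(z<.31);K=W[m][:,:2]
print("knob",K.mean(0),np.degrees(np.arctan2(*np.linalg.svd(K-K.mean(0))[2][0][::-1])))
# hook points
m=(np.hypot(W[...,0]-ax[0],W[...,1]-ax[1])>.05)&(np.hypot(W[...,0]-ax[0],W[...,1]-ax[1])<.14)&(z>.19)&(z<.235)&(W[...,0]>ax[0]+.04)&(abs(W[...,1]-ax[1]+.01)<.03)
H=W[m];d=H[:,:2]-ax;print("hook",len(H),np.degrees(np.arctan2(np.median(d[:,1]),np.median(d[:,0]))),H[:,2].min(),H[:,2].max(),np.hypot(*d.T).max())
# dish: dark interior/edge pixels on plane z=.01
print("dishpix",[pix2plane(p,270+u/3,80+v/3,.01).round(4) for u,v in((145,338),(103,340),(187,340),(145,384))])
m=(z>.006)&(z<.018)&(W[...,0]<.60)&(np.hypot(W[...,0]-.525,W[...,1]+.065)<.075)
g=p["img"].astype(int).sum(-1)
D=W[m][:,:2];print("n",len(D),D.min(0),D.max(0))
c,r=cv2.minEnclosingCircle((D*1000).astype(np.float32));print(c,r)
P=np.vstack([np.load("cupall_top.npy"),np.load("cupall_scene.npy")]);P=P[np.hypot(P[:,0]-.463,P[:,1]+.357)<.085]
# wall fit: outer points; rim fit from both
T=P[(P[:,2]>.067)&(P[:,2]<.078)]
r=least_squares(lambda c:np.clip(abs(np.hypot(T[:,0]-c[0],T[:,1]-c[1])-.030)-.002,0,None),[.463,-.357],loss="soft_l1",f_scale=.003).x
print("cup c",r,len(T))
e=P[:,:2]-r;q=np.hypot(*e.T);h=(q>.04)&(q<.072)&(P[:,2]>.02);hd=np.median(e[h],0)
print("handle",h.sum(),np.degrees(np.arctan2(hd[1],hd[0])),np.percentile(q,[50,90,99]),P[h].mean(0))
plan([.6365,-.0566,.40],None)
E
```

```text
knob [ 0.63608275 -0.05652805] 171.34886125915142
hook 101 -8.566025691699103 0.20074807272926806 0.2272394726491066 0.12937445380065998
dishpix [array([ 0.5406, -0.0738,  0.01  ]), array([ 0.5371, -0.0261,  0.01  ]), array([ 0.5396, -0.1215,  0.01  ]), array([ 0.4881, -0.075 ,  0.01  ])]
n 468 [ 0.4822467  -0.12828551] [ 0.59780842 -0.01494998]
(533.0060424804688, -79.77005767822266) 65.00708770751953
cup c [ 0.46258024 -0.34964937] 229
handle 68 -121.2388789555674 [0.03029157 0.03915131 0.06210191] [ 0.43426665 -0.39506242  0.04957951]
pos [0.1375 0.6097 0.2533] yaw 77.29 q [-1.37  0.33 -0.06  1.46  0.02  1.35 -0.09] t 1.2 F [-0.6  0.1 -0.3] w 1.004 tz [ 0.  0. -1.]
delta [-4.223 -3.601 -0.978] spin None
```

Request:
carry_out(
  deltas=[
    [-0.1, -0.1, -0.4, 0, 1],
    [-0.3, -0.25, -0.7, 0, 1],
    [-0.6, -0.5, -0.98, 0, 1],
    [-0.85, -0.72, -0.98, 0, 1],
    [-0.85, -0.72, -0.98, 0, 1],
  ],
)

```text
clock: 1.82
position: [0.2419, 0.4733, 0.4023]
ee_rot: [0.114, 0.993, 0.001, 0.001]
ft_force: [-0.8, 0.1, -1.2]
grip_width: 1.0
grasp_force: 0.0
```

Request:
carry_out(
  deltas=[
    [-0.28, -0.24, 0, 0, 1],
    [-0.56, -0.48, 0, 0, 1],
    [-0.85, -0.72, 0, 0, 1],
    [-0.85, -0.72, 0, 0, 1],
  ],
)

```text
clock: 2.33
position: [0.3413, 0.3399, 0.4007]
ee_rot: [0.114, 0.993, 0.0, 0.0]
ft_force: [0.1, 1.4, 0.1]
grip_width: 0.996
grasp_force: 0.0
```

Request:
carry_out(
  deltas=[
    [-0.28, -0.24, 0, 0, 1],
    [-0.56, -0.48, 0, 0, 1],
    [-0.85, -0.72, 0, 0, 1],
    [-0.85, -0.72, 0, 0, 1],
  ],
)

```text
clock: 2.82
position: [0.4412, 0.2069, 0.4003]
ee_rot: [0.113, 0.994, -0.0, 0.0]
ft_force: [0.2, 1.1, -0.0]
grip_width: 1.0
grasp_force: 0.0
```

Request:
carry_out(
  deltas=[
    [-0.28, -0.24, 0, 0, 1],
    [-0.56, -0.48, 0, 0, 1],
    [-0.85, -0.72, 0, 0, 1],
    [-0.85, -0.72, 0, 0, 1],
  ],
)

```text
clock: 3.32
position: [0.5412, 0.0741, 0.3996]
ee_rot: [0.113, 0.994, -0.001, -0.0]
ft_force: [-1.3, 0.8, -0.3]
grip_width: 0.999
grasp_force: 0.0
```

Request:
carry_out(
  deltas=[
    [-0.28, -0.24, 0, 0, 1],
    [-0.56, -0.48, 0, -0.14, 1],
    [-0.82, -0.72, 0, -0.14, 1],
    [-0.82, -0.72, 0, -0.14, 1],
    [-0.82, -0.72, 0, -0.14, 1],
  ],
)

```text
clock: 3.95
position: [0.6364, -0.0537, 0.3996]
ee_rot: [0.073, 0.997, 0.001, -0.001]
ft_force: [-1.2, 0.8, 0.8]
grip_width: 1.0
grasp_force: 0.0
```

```bash
python3 -c "
from h import *
plan([.6365,-.0566,.286],81.4)"
```

```text
pos [ 0.6364 -0.0537  0.3996] yaw 81.64 q [-0.42  0.37  0.63  1.18 -0.22  1.65  1.59] t 3.95 F [-1.2  0.8  0.8] w 1.0 tz [-0.001  0.001 -1.   ]
delta [-0.004 -0.02   0.757] spin 0.007843686476754404
```

Request:
carry_out(
  deltas=[
    [0, -0.02, 0.3, 0, 1],
    [0, -0.02, 0.6, 0, 0.2],
    [0, -0.02, 0.74, 0, -0.2],
    [0, -0.02, 0.74, 0, -1],
    [0, -0.02, 0.74, 0, -1],
    [0, -0.02, 0.74, 0, -1],
    [0, -0.02, 0.74, 0, -1],
  ],
  force=60,
)

```text
clock: 4.82
position: [0.6362, -0.0546, 0.2905]
ee_rot: [0.072, 0.997, 0.002, 0.0]
ft_force: [-2.6, 10.3, -2.2]
grip_width: 0.174
grasp_force: 60.4
```

Request:
carry_out(
  deltas=[
    [0, 0.012, 0, 0.2, -1],
    [0, 0.012, 0, 0.4, -1],
    [0, 0.012, 0, 0.6, -1],
    [0, 0.012, 0, 0.8, -1],
    [0, 0.012, 0, 1, -1],
  ],
)

```text
clock: 5.45
position: [0.6366, -0.0536, 0.2905]
ee_rot: [0.329, 0.944, 0.002, -0.0]
ft_force: [-0.1, 8.5, -3.1]
grip_width: 0.177
grasp_force: 60.2
```

Request:
carry_out(
  deltas=[
    [0, 0, 0, 0.25, -1],
    [0, 0, 0, 0.5, -1],
    [0, 0, 0, 0.75, -1],
    [0, 0, 0, 1, -1],
  ],
)

```text
clock: 5.95
position: [0.6373, -0.053, 0.2905]
ee_rot: [0.562, 0.827, 0.002, 0.0]
ft_force: [4.5, 8.8, -4.4]
grip_width: 0.175
grasp_force: 60.0
```

```bash
python3 -c "
from h import *
plan([.6365,-.0555,.29],81.4)"
```

```text
pos [ 0.6373 -0.053   0.2905] yaw 21.57 q [-0.56  0.43  0.81  1.4  -0.31  1.44  0.61] t 5.95 F [ 4.5  8.8 -4.4] w 0.175 tz [ 0.003  0.004 -1.   ]
delta [-0.013 -0.011  0.003] spin -1.9944809357806634
```

Request:
carry_out(
  deltas=[
    [0, 0, 0, 0.25, -1],
    [0, 0, 0, 0.5, -1],
    [0, 0, 0, 0.75, -1],
    [0, 0, 0, 1, -1],
  ],
)

```text
clock: 6.45
position: [0.6382, -0.053, 0.2905]
ee_rot: [0.757, 0.653, 0.003, 0.0]
ft_force: [11.1, 8.5, -7.7]
grip_width: 0.181
grasp_force: 59.6
```

Request:
carry_out(
  deltas=[
    [0, 0, 0, 0.25, -1],
    [0, 0, 0, 0.5, -1],
    [0, 0, 0, 0.75, -1],
    [0, 0, 0, 1, -1],
  ],
)

```text
clock: 6.95
position: [0.6391, -0.0533, 0.2905]
ee_rot: [0.9, 0.435, 0.004, 0.0]
ft_force: [17.5, 4.7, -9.0]
grip_width: 0.176
grasp_force: 59.3
```

Request:
carry_out(
  deltas=[
    [0, 0, 0, 0.25, -1],
    [0, 0, 0, 0.5, -1],
    [0, 0, 0, 0.75, -1],
    [0, 0, 0, 1, -1],
  ],
)

```text
clock: 7.45
position: [0.6397, -0.0541, 0.2906]
ee_rot: [0.982, 0.187, 0.004, 0.0]
ft_force: [21.8, 2.0, -11.3]
grip_width: 0.179
grasp_force: 59.0
```

Request:
carry_out(
  deltas=[
    [0, 0, 0, 0.2, -1],
    [0, 0, 0, 0.38, -1],
    [0, 0, 0, 0.38, -1],
    [0, 0, 0, 0.38, -1],
  ],
)

```text
clock: 7.95
position: [0.6398, -0.0544, 0.2906]
ee_rot: [0.996, 0.09, 0.004, 0.0]
ft_force: [22.1, 1.4, -10.1]
grip_width: 0.181
grasp_force: 59.3
```

```bash
cat > rk.py <<'E'
from h import *
p=camera("top"); W=world(p);z=W[...,2]; ax=np.array([.6365,-.0556])
d=W[...,:2]-ax; r=np.hypot(d[...,0],d[...,1]); a=np.degrees(np.arctan2(d[...,1],d[...,0]))%360
m=(r>.06)&(r<.14)&(z>.19)&(z<.24)&(abs(a-190)<25); H=W[m]; print(len(H))
e=d[m];rr=r[m];aa=a[m]
for lo in(.06,.08,.10,.115): 
    k=(rr>lo)&(rr<lo+.02)
    if k.any(): print(lo,k.sum(),np.median(aa[k]).round(1),np.median(z[m][k]).round(3))
E
python3 - <<'E'
from rk import *
plan([.6365,-.0555,.29],100.1)
save(p,"c2.png",(260,100,380,240),4)
E
```

```text
94
0.06 27 190.6 0.206
0.08 28 190.7 0.209
0.1 26 190.4 0.212
0.115 19 190.5 0.222
pos [ 0.6398 -0.0544  0.2906] yaw -79.62 q [-0.76  0.58  1.17  1.41 -0.53  1.49 -1.  ] t 8.0 F [ 22.2   1.5 -10.7] w 0.175 tz [ 0.009  0.001 -1.   ]
delta [-0.023  0.003  0.004] spin 0.009351911996778503
```

View pics/c2.png

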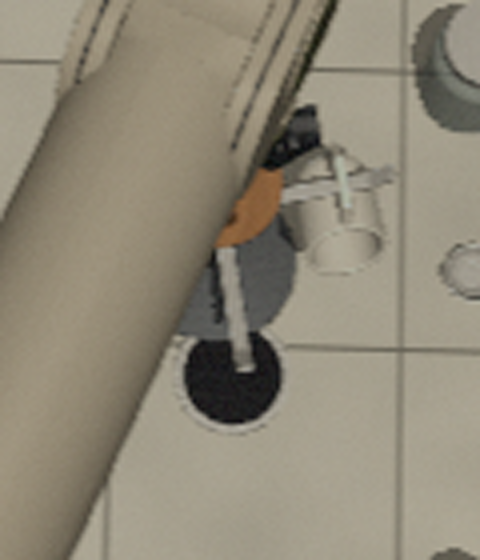

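Hook (crop 240,365) now lies over the dish (centre 232,378). Opening and lifting.

Request:
carry_out(
  deltas=[
    [-0.02, 0, 0, 0, -0.5],
    [-0.02, 0, 0, 0, 0],
    [-0.02, 0, 0, 0, 0.3],
    [-0.02, 0, -0.3, 0, 0.3],
    [-0.02, 0, -0.8, 0, 0.5],
    [-0.02, 0, -0.8, 0, 0.5],
  ],
)

```text
clock: 8.75
position: [0.6335, -0.059, 0.4136]
ee_rot: [0.996, 0.088, 0.003, 0.001]
ft_force: [0.2, 0.2, -1.2]
grip_width: 0.747
grasp_force: 0.0
```

```bash
python3 -c "
from h import *
plan([.48,-.33,.30],-31)"
```

```text
pos [ 0.6335 -0.059   0.4136] yaw -79.93 q [-0.7   0.53  1.21  1.18 -0.5   1.73 -1.03] t 8.75 F [ 0.2  0.2 -1.2] w 0.747 tz [ 0.005 -0.001 -1.   ]
delta [-1.327  1.599  0.754] spin -1.6309273989079278
```

Request:
carry_out(
  deltas=[
    [-0.25, 0.3, 0, 0, 1],
    [-0.5, 0.6, 0, 0, 1],
    [-0.7, 0.85, 0, 0, 1],
    [-0.7, 0.85, 0, 0, 1],
  ],
)

```text
clock: 9.25
position: [0.5492, -0.2062, 0.4098]
ee_rot: [0.996, 0.084, 0.0, -0.0]
ft_force: [0.2, 0.7, -0.3]
grip_width: 0.998
grasp_force: 0.0
```

Request:
carry_out(
  deltas=[
    [-0.2, 0.25, 0.2, -0.3, 1],
    [-0.4, 0.5, 0.4, -0.6, 1],
    [-0.62, 0.75, 0.7, -0.9, 1],
    [-0.62, 0.75, 0.7, -1, 1],
    [-0.62, 0.75, 0.7, -1, 1],
  ],
)

```text
clock: 9.88
position: [0.4803, -0.3286, 0.3038]
ee_rot: [0.94, 0.342, -0.0, -0.001]
ft_force: [0.8, -0.3, 0.4]
grip_width: 1.0
grasp_force: 0.0
```

Run:
```python
from h import *
plan([.463,-.355,.20],-31)
p=camera("wrist");save(p,"w1.png");W=world(p)
for q in boxes_of("cup",p):print(q["conf"],np.round(q["position"],3),proj(p,q["position"]).round())
t=camera("top");save(t,"t1.png")
from rk import *
```

```text
pos [ 0.4803 -0.3286  0.3038] yaw -49.95 q [-0.35  0.35  1.12  1.54 -0.32  1.45 -0.08] t 9.88 F [ 0.8 -0.3  0.4] w 1.0 tz [-0.001  0.001 -1.   ]
delta [-0.202  0.061  0.692] spin -0.6315700967544576
0.87 [ 0.452 -0.353  0.033] [316. 189.]
0.59 [ 0.328 -0.272  0.048] [204. 225.]
0.57 [ 0.519 -0.502  0.047] [441. 226.]
0.56 [ 0.329 -0.442  0.052] [308. 301.]
94
0.06 28 190.4 0.206
0.08 27 190.8 0.209
0.1 26 190.4 0.213
0.115 19 190.4 0.222
```

View pics/w1.png

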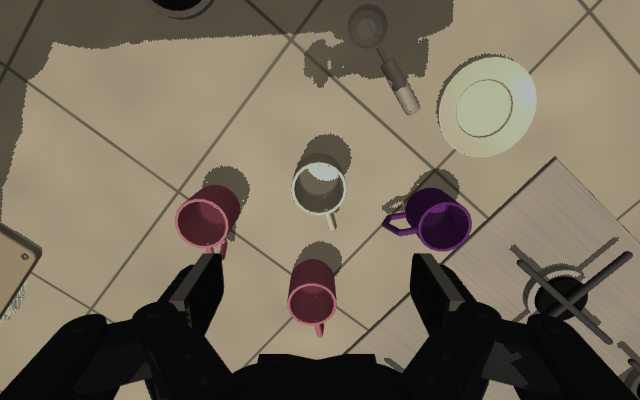

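The wrist view shows the white cup (319,189) with its handle end at (333,226), between the pink and purple cups.

```bash
cat > cup.py <<'E'
from h import *
from scipy.optimize import least_squares
def fit(p,c0=(.463,-.355),z0=0.):
    W=world(p);P=W.reshape(-1,3);P=P[np.hypot(P[:,0]-c0[0],P[:,1]-c0[1])<.085]; P=P[(P[:,2]>.012+z0)&(P[:,2]<.085+z0)]
    T=P[(P[:,2]>.068+z0)]
    w=lambda c:np.clip(abs(np.hypot(T[:,0]-c[0],T[:,1]-c[1])-.030)-.002,0,None)
    c=least_squares(w,c0,loss="soft_l1",f_scale=.002).x
    e=P[:,:2]-c;q=np.hypot(*e.T);h=(q>.038)&(q<.072)&(P[:,2]>.03+z0)
    far=e[h]; a=np.median(np.degrees(np.arctan2(far[:,1],far[:,0]))%360)
    print("c",c.round(4),len(T),"res",w(c).mean().round(4),"handle",a-360,h.sum(),"far",np.sort(q[h])[-5:].round(3)); return c,a
if __name__=="__main__":
    p=camera("wrist");c,a=fit(p)
    q=camera("top");fit(q)
    plan([c[0],c[1],.20],a-270)
E
python3 cup.py
```

```text
c [ 0.4614 -0.3494] 690 res 0.0016 handle -121.54164911792955 86 far [0.058 0.058 0.059 0.059 0.061]
c [ 0.4609 -0.3482] 6 res 0.0 handle nan 0 far []
pos [ 0.4809 -0.3284  0.3045] yaw -49.86 q [-0.35  0.35  1.12  1.54 -0.32  1.45 -0.08] t 10.18 F [-0.4 -0.4  0.6] w 0.999 tz [ 0. -0. -1.]
delta [-0.19   0.023  0.697] spin -0.6105233581816653
  return _methods._mean(a, axis=axis, dtype=dtype,
  ret = ret.dtype.type(ret / rcount)
```

Request:
carry_out(
  deltas=[
    [-0.1, 0.01, 0.3, -0.3, 1],
    [-0.19, 0.02, 0.6, -0.61, 1],
    [-0.19, 0.02, 0.9, -0.61, 1],
    [-0.19, 0.02, 0.9, -0.61, 1],
    [-0.19, 0.02, 0.9, -0.61, 1],
  ],
)

```text
clock: 10.8
position: [0.4612, -0.3501, 0.1711]
ee_rot: [0.873, 0.488, 0.0, 0.001]
ft_force: [-0.1, -0.4, 1.6]
grip_width: 1.0
grasp_force: 0.0
```

```bash
python3 -c "
from cup import *
plan([.4613,-.3492,.052],-31.5)
fit(camera('wrist'))"
```

```text
pos [ 0.4612 -0.3501  0.1711] yaw -31.6 q [-0.21  0.43  0.99  1.73 -0.38  1.19  0.33] t 10.8 F [-0.1 -0.4  1.6] w 1.0 tz [ 0.001 -0.001 -1.   ]
delta [ 0.006 -0.004  0.794] spin -0.0033474371293607417
c [ 0.4615 -0.3487] 1745 res 0.0014 handle -122.2167316564329 180 far [0.052 0.052 0.053 0.053 0.053]
```

Aligned; descend, close at moderate force, lift.

Request:
carry_out(
  deltas=[
    [0.007, 0, 0.25, 0.02, 1],
    [0.007, 0, 0.5, 0.02, 1],
    [0.007, 0, 0.7, 0.02, 1],
    [0.007, 0, 0.79, 0.02, 1],
    [0.007, 0, 0.79, 0.02, 1],
    [0.007, 0, 0.79, 0.02, 0],
    [0.007, 0, 0.79, 0.02, 0],
    [0.007, 0, 0.79, 0.02, 0],
    [0.007, 0, 0.79, 0.02, 0],
    [0.007, 0, 0.7, 0.02, 0],
    [0.007, 0, 0.4, 0.02, 0],
    [0.007, 0, 0, 0.02, 0],
    [0.007, 0, 0, 0.02, 0],
  ],
  force=35,
)

```text
clock: 12.48
position: [0.4624, -0.3507, 0.1745]
ee_rot: [0.876, 0.483, 0.002, 0.003]
ft_force: [0.7, -0.2, -2.8]
grip_width: 0.753
grasp_force: 39.8
```

Run:
```python
from cup import *
u=np.radians(190.4);e=np.array([np.cos(u),np.sin(u)])
plan([.4613,-.3492,.40],10.4)
p=camera("wrist");W=world(p);P=W.reshape(-1,3);P=P[(np.hypot(P[:,0]-.4613,P[:,1]+.349)<.06)&(P[:,2]>.1)]
print(np.histogram(P[:,2],20,(.1,.3)))
save(p,"w2.png")
```

```text
pos [ 0.4624 -0.3507  0.1745] yaw -32.24 q [-0.22  0.42  0.99  1.73 -0.38  1.19  0.32] t 12.47 F [ 0.7 -0.2 -2.8] w 0.753 tz [ 0.007 -0.003 -1.   ]
delta [ 0.006  0.    -1.504] spin -1.4213511021002168
(array([    0,     0,  2451,  1633,  1816,  2250,  3196,  4177,  5145,
        6044,  3017,  8375,  6658, 10930,  2578,     0,     0,     0,
           0,     0]), array([0.1 , 0.11, 0.12, 0.13, 0.14, 0.15, 0.16, 0.17, 0.18, 0.19, 0.2 ,
       0.21, 0.22, 0.23, 0.24, 0.25, 0.26, 0.27, 0.28, 0.29, 0.3 ]))
```

View pics/w2.png

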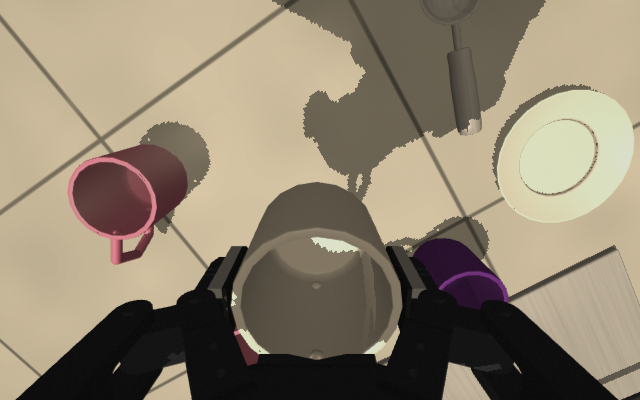

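The cup is held square between the fingers, rim spanning (235–402, 230–360), handle hidden below.

Request:
carry_out(
  deltas=[
    [0, 0, -0.2, -0.2, 0],
    [0, 0, -0.4, -0.4, 0],
    [0, 0, -0.5, -0.6, 0],
    [0, 0, -0.5, -0.8, 0],
    [0, 0, -0.5, -1, 0],
    [0, 0, -0.5, -1, 0],
  ],
)

```text
clock: 13.28
position: [0.4604, -0.3484, 0.2434]
ee_rot: [0.721, 0.693, -0.0, -0.001]
ft_force: [0.1, 0.2, -2.0]
grip_width: 0.752
grasp_force: 39.8
```

Request:
carry_out(
  deltas=[
    [0, 0, 0, -0.2, 0],
    [0, 0, 0, -0.42, 0],
    [0, 0, 0, -0.42, 0],
  ],
)

```text
clock: 13.65
position: [0.4606, -0.3486, 0.2437]
ee_rot: [0.641, 0.767, 0.0, -0.0]
ft_force: [-0.3, 0.0, -2.2]
grip_width: 0.753
grasp_force: 39.8
```

Run:
```python
from h import *
plan([.4468,-.0470,.2305],10.5)
```

```text
pos [ 0.4606 -0.3486  0.2437] yaw 10.23 q [-0.15  0.31  0.89  1.64 -0.24  1.31  0.95] t 13.65 F [-0.3  0.  -2.2] w 0.753 tz [-0.001  0.001 -1.   ]
delta [1.995 0.266 0.09 ] spin -0.009000607471360904
```

Request:
carry_out(
  deltas=[
    [0.25, 0.03, 0, 0, 0],
    [0.5, 0.07, 0, 0, 0],
    [0.75, 0.1, 0, 0, 0],
    [1, 0.13, 0, 0, 0],
    [1, 0.13, 0, 0, 0],
  ],
)

```text
clock: 14.28
position: [0.4532, -0.1946, 0.2439]
ee_rot: [0.64, 0.768, 0.001, -0.001]
ft_force: [0.3, -0.1, -1.3]
grip_width: 0.757
grasp_force: 39.8
```

Request:
carry_out(
  deltas=[
    [0.25, 0.03, 0, 0, 0],
    [0.5, 0.07, 0, -0.01, 0],
    [0.75, 0.1, 0.05, -0.01, 0],
    [0.99, 0.135, 0.09, -0.01, 0],
    [0.99, 0.135, 0.09, -0.01, 0],
    [0.99, 0.135, 0.09, -0.01, 0],
  ],
)

```text
clock: 15.02
position: [0.4462, -0.0492, 0.2307]
ee_rot: [0.639, 0.769, -0.0, -0.0]
ft_force: [-0.1, 0.0, -1.9]
grip_width: 0.751
grasp_force: 39.8
```

Run:
```python
from h import *
plan([.4468,-.0470,.2305],10.5)
for n in("scene","wrist"):
    p=camera(n);W=world(p)
    A=np.array([.6365,-.0556]);u=np.radians(190.5);e=np.array([np.cos(u),np.sin(u)]);t=np.array([-e[1],e[0]]);
    d=W[...,:2]-A;r=d@e;s=d@t
    m=(r>.10)&(r<.25)&(abs(s)<.1)&(W[...,2]>.15)&(W[...,2]<.29)
    print(n,m.sum())
    # handle: |s| near 0..25 beyond cup, r>.15
    h=(r>.14)&(r<.21)&(s>-.008)&(s<.05)&(W[...,2]>.16)&(W[...,2]<.26)
    if h.sum(): print("handle r med",np.median(r[h]),"s max",np.sort(s[h])[-4:],"z",np.percentile(W[...,2][h],[2,50,98]),h.sum())
    k=(r>.055)&(r<.132)&(abs(s)<.012)&(W[...,2]>.19)&(W[...,2]<.235)
    if k.sum(): print("hook",k.sum(),"s",np.median(s[k]),"rmax",r[k].max(),"zmax",W[...,2][k].max())
    if n=="scene":
        c=proj(p,[.46,-.05,.21]).astype(int);save(p,"s3.png",(c[0]-60,c[1]-50,c[0]+80,c[1]+50),5)
```

```text
pos [ 0.4462 -0.0492  0.2307] yaw 10.51 q [-0.65 -0.09  0.63  1.96  0.06  1.26  0.15] t 15.03 F [-0.1  0.  -1.9] w 0.751 tz [-0. -0. -1.]
delta [0.013 0.007 0.001] spin 0.00017437818646944456
scene 874
handle r med 0.18142025067210116 s max [0.02493169 0.02562053 0.02567262 0.02573128] z [0.19058443 0.22493334 0.24998561] 80
hook 98 s 0.0004625646314204059 rmax 0.12255466356944256 zmax 0.22846088146515803
wrist 52749
hook 612 s -0.004854578493163133 rmax 0.07644121340877903 zmax 0.20699789889948425
```

View pics/s3.png

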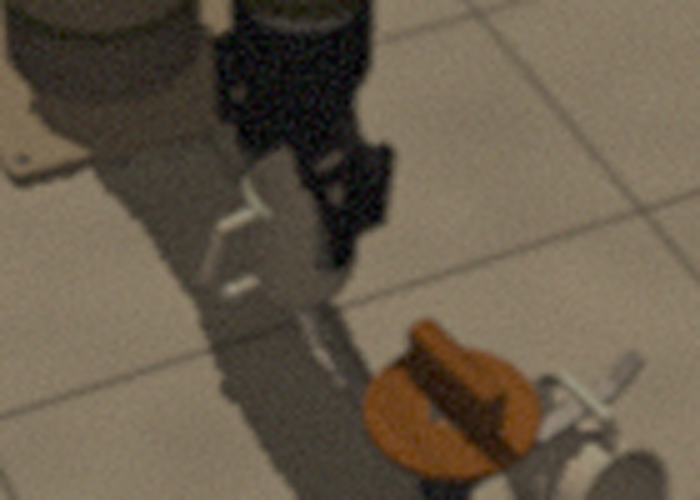

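The handle (crop 215–255, 200–290) stands square to the hook (crop 300–345, 310–380), lined up with it. Moving in.

Request:
carry_out(
  deltas=[
    [0.01, 0.1, 0, 0, 0],
    [0.01, 0.2, 0, 0, 0],
    [0.01, 0.3, 0, 0, 0],
    [0.01, 0.38, 0, 0, 0],
    [0.01, 0.38, 0, 0, 0],
  ],
)

```text
clock: 15.75
position: [0.5022, -0.0364, 0.2307]
ee_rot: [0.639, 0.77, -0.0, 0.0]
ft_force: [-0.3, -0.2, -1.9]
grip_width: 0.755
grasp_force: 39.8
```

Request:
carry_out(
  deltas=[
    [0, 0.06, 0, 0, 0],
    [0, 0.12, 0, 0, 0],
    [0, 0.175, 0, 0, 0],
    [0, 0.175, 0, 0, 0],
    [0, 0.175, 0, 0, 0],
  ],
)

```text
clock: 16.38
position: [0.5275, -0.0312, 0.2307]
ee_rot: [0.638, 0.77, -0.0, -0.0]
ft_force: [0.0, 0.7, -0.8]
grip_width: 0.758
grasp_force: 39.8
```

Run:
```python
from h import *
plan([.5282,-.0320,.2305],10.5)
p=camera("scene");c=proj(p,[.55,-.05,.21]).astype(int);save(p,"s4.png",(c[0]-60,c[1]-50,c[0]+80,c[1]+50),5)
from rk import *
```

```text
pos [ 0.5275 -0.0312  0.2307] yaw 10.68 q [-0.63  0.14  0.67  1.78 -0.09  1.25  0.24] t 16.38 F [ 0.   0.7 -0.8] w 0.758 tz [-0. -0. -1.]
delta [-0.006  0.004  0.001] spin 0.0060170665105076186
9
0.1 9 201.1 0.22
```

View pics/s4.png

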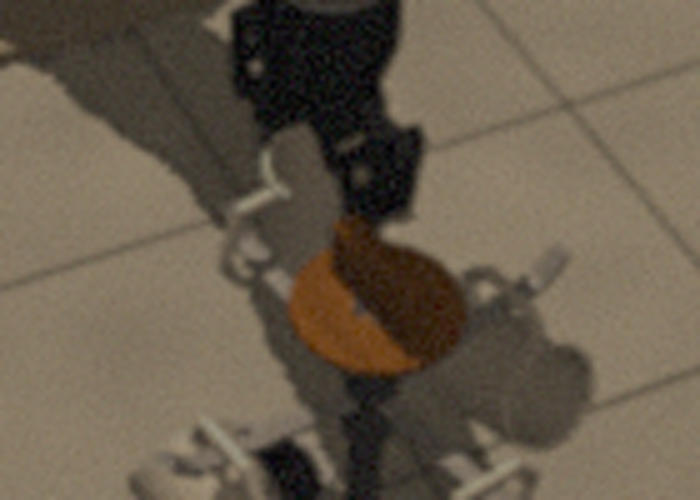

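The hook strip (crop 270,275) passes through the handle, with its tip at about (245,245); no contact force. Lowering onto it with a light grip.

Request:
carry_out(
  deltas=[
    [0, 0, 0.06, 0, 0],
    [0, 0, 0.12, 0, 0],
    [0, 0, 0.17, 0, 0],
    [0, 0, 0.19, 0, 0],
    [0, 0, 0.21, 0, 0],
    [0, 0, 0.21, 0, 0],
  ],
  force=20,
)

```text
clock: 17.23
position: [0.528, -0.0313, 0.1999]
ee_rot: [0.638, 0.77, 0.0, 0.0]
ft_force: [-1.8, -0.5, 4.0]
grip_width: 0.755
grasp_force: 40.3
```

Request:
carry_out(
  deltas=[
    [-0.003, 0, 0.02, 0, 0],
    [-0.006, 0, 0.04, 0, 0],
    [-0.012, 0, 0.06, 0, 0],
    [-0.012, 0, 0.06, 0, 0],
  ],
  force=20,
)

```text
clock: 17.73
position: [0.5293, -0.0329, 0.1918]
ee_rot: [0.638, 0.77, 0.001, 0.001]
ft_force: [-1.1, -0.2, 8.8]
grip_width: 0.752
grasp_force: 41.1
```

Request:
carry_out(
  deltas=[
    [-0.006, 0, 0.02, 0, 0.4],
    [-0.015, 0, 0.04, 0, 0.4],
    [-0.025, 0, 0.06, 0, 0.4],
    [-0.035, 0, 0.08, 0, 0.4],
    [-0.035, 0, 0.08, 0, 0.4],
  ],
  force=20,
)

```text
clock: 18.35
position: [0.5297, -0.0361, 0.1798]
ee_rot: [0.637, 0.771, 0.001, -0.0]
ft_force: [-6.0, 7.2, 10.8]
grip_width: 0.756
grasp_force: 43.1
```

Run:
```python
from h import *
plan([.5282,-.0320,.2305],10.5)
p=camera("scene");c=proj(p,[.55,-.05,.21]).astype(int);save(p,"s5.png",(c[0]-60,c[1]-50,c[0]+80,c[1]+50),5)
```

```text
pos [ 0.5297 -0.0361  0.1798] yaw 10.86 q [-0.61  0.2   0.66  1.84 -0.14  1.15  0.29] t 18.35 F [-6.   7.2 10.8] w 0.756 tz [ 0.002  0.003 -1.   ]
delta [ 0.029 -0.004 -0.338] spin 0.012086835552628373
```

View pics/s5.png

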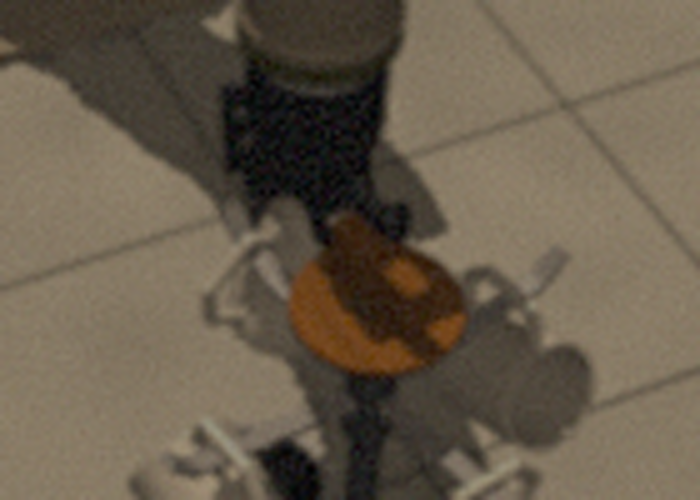

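The handle's top bar rests on the hook and the cup has tipped partway. Easing off sideways and opening slowly.

Request:
carry_out(
  deltas=[
    [0.01, 0, 0, 0, 0.45],
    [0.015, 0, 0, 0, 0.5],
    [0.015, 0, 0, 0, 0.55],
    [0.015, 0, 0, 0, 0.6],
    [0.015, 0, 0, 0, 0.7],
    [0.015, 0, 0, 0, 0.8],
    [0.015, 0, 0, 0, 1],
    [0.015, 0, 0, 0, 1],
  ],
  force=20,
)

```text
clock: 19.4
position: [0.528, -0.0355, 0.178]
ee_rot: [0.638, 0.77, -0.0, -0.001]
ft_force: [-5.1, 2.0, 0.8]
grip_width: 0.999
grasp_force: 0.0
```

Run:
```python
from h import *
plan([.5282,-.0320,.2305],10.5)
p=camera("scene");c=proj(p,[.55,-.05,.21]).astype(int);save(p,"s6.png",(c[0]-60,c[1]-50,c[0]+80,c[1]+50),5)
```

```text
pos [ 0.528  -0.0355  0.178 ] yaw 10.72 q [-0.61  0.2   0.66  1.84 -0.13  1.15  0.29] t 19.4 F [-5.1  2.   0.8] w 0.999 tz [-0.001  0.    -1.   ]
delta [ 0.023  0.005 -0.35 ] spin 0.007250175248699501
```

View pics/s6.png

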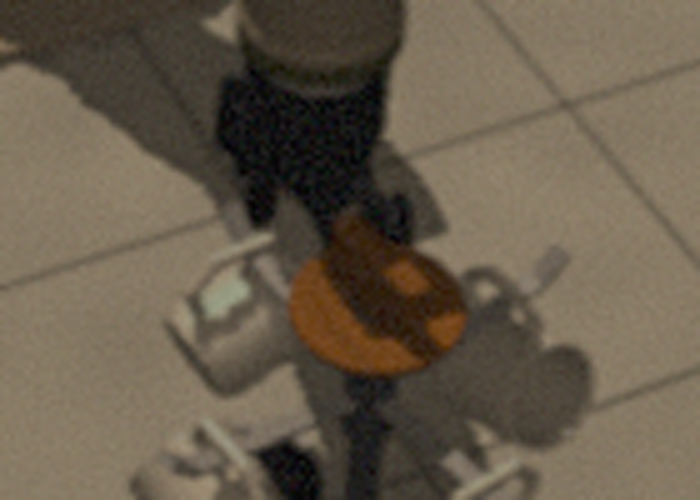

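The cup has swung onto the hook and hangs by its handle (crop 170–290, 240–390). Now let it settle and check the contact force before withdrawing.

Request:
carry_out(
  deltas=[
    [0, 0, 0, 0, 1],
    [0, 0, 0, 0, 1],
    [0, 0, 0, 0, 1],
    [0, 0, 0, 0, 1],
  ],
)

```text
clock: 19.95
position: [0.528, -0.0354, 0.178]
ee_rot: [0.638, 0.77, -0.0, -0.001]
ft_force: [-5.5, 2.5, 0.5]
grip_width: 1.0
grasp_force: 0.0
```

```bash
cat > hg.py <<'E'
from h import *
A=np.array([.6365,-.0556]);u=np.radians(190.5);e=np.array([np.cos(u),np.sin(u)]);t=np.array([-e[1],e[0]])
for n in("scene","top"):
    p=camera(n);W=world(p);d=W[...,:2]-A;r=d@e;s=d@t;z=W[...,2]
    g=p["img"].astype(int).sum(-1)
    m=(r>.05)&(r<.16)&(abs(s)<.09)&(z>.08)&(z<.245)
    for b in outline_of("cup",p):
        k=m&b["region"]
        if k.sum()>30: print(n,"cup",round(b["conf"],2),k.sum(),"r",np.percentile(r[k],[3,50,97]).round(3),"s",np.percentile(s[k],[3,50,97]).round(3),"z",np.percentile(z[k],[3,50,97]).round(3))
    k=m&(z>.215); print(n,"high pts",k.sum(),r[k].mean().round(3),s[k].mean().round(3))
E
python3 hg.py; python3 -c "
from h import *
plan([.5282,-.0320,.2305],10.5)"
```

```text
scene cup 0.88 439 r [0.069 0.091 0.116] s [-0.011  0.016  0.039] z [0.151 0.178 0.218]
scene high pts 135 0.109 -0.013
top cup 0.49 76 r [0.092 0.111 0.13 ] s [0.013 0.025 0.035] z [0.157 0.171 0.215]
top high pts 4 0.105 0.026
pos [ 0.528  -0.0354  0.178 ] yaw 10.72 q [-0.61  0.2   0.66  1.84 -0.13  1.15  0.29] t 20.15 F [-4.9  2.4  0.7] w 1.0 tz [-0.001  0.    -1.   ]
delta [ 0.023  0.005 -0.35 ] spin 0.007333797822430199
```

Request:
carry_out(
  deltas=[
    [0, -0.02, 0, 0, 0.85],
    [0, -0.035, 0, 0, 0.85],
    [0, -0.035, 0, 0, 0.85],
  ],
)

```text
clock: 20.52
position: [0.5233, -0.037, 0.1784]
ee_rot: [0.638, 0.77, 0.0, 0.0]
ft_force: [0.4, -0.8, -0.1]
grip_width: 0.923
grasp_force: 0.1
```

Request:
carry_out(
  deltas=[
    [0.02, 0, -0.05, 0, 0.85],
    [0.04, 0, -0.1, 0, 0.85],
    [0.04, 0, -0.2, 0, 0.85],
    [0.04, 0, -0.4, 0, 0.85],
    [0.04, 0, -0.4, 0, 0.85],
  ],
)

```text
clock: 21.15
position: [0.5235, -0.031, 0.2412]
ee_rot: [0.638, 0.77, 0.002, 0.001]
ft_force: [-0.4, 0.4, 0.1]
grip_width: 0.927
grasp_force: 0.0
```

Request:
carry_out(
  deltas=[
    [0, -0.1, -0.3, 0, 0.85],
    [0.3, -0.3, -0.6, 0, 0.85],
    [0.6, -0.4, -0.9, 0, 0.85],
    [0.9, -0.4, -0.9, 0, 0.85],
    [0.9, -0.4, -0.9, 0, 0.85],
  ],
)

```text
clock: 21.78
position: [0.4373, 0.0944, 0.3739]
ee_rot: [0.636, 0.772, 0.001, 0.0]
ft_force: [0.1, -0.2, -1.0]
grip_width: 0.922
grasp_force: 0.0
```

Request:
carry_out(
  deltas=[
    [0.4, -0.1, 0, 0, 0.85],
    [0.8, -0.1, 0, 0, 0.85],
    [0.8, -0.1, 0, 0, 0.85],
    [0.8, -0.1, 0, 0, 0.85],
    [0.8, -0.1, 0, 0, 0.85],
    [0.8, -0.1, 0, 0, 0.85],
  ],
)

```text
clock: 22.52
position: [0.4016, 0.2048, 0.3734]
ee_rot: [0.639, 0.769, 0.0, -0.0]
ft_force: [0.6, 1.0, 0.0]
grip_width: 0.926
grasp_force: 0.0
```

```bash
python3 hg.py
python3 - <<'E'
from rk import *
m=(r<.06)&(z>.288)&(z<.31);K=W[m][:,:2]
if m.sum()>20: print("knob",m.sum(),K.mean(0),np.degrees(np.arctan2(*np.linalg.svd(K-K.mean(0))[2][0][::-1])))
# two cup clouds apart in time for motion
a=camera("scene");import time
b=None
for i in range(6): b=camera("scene")
d=np.abs(a["depth"]-b["depth"]);print("moving px",(d[180:300,280:420]>.01).sum(), manip.get_obs()["ft_force"].round(2),manip.get_obs()["clock"])
E
```

```text
scene cup 0.79 469 r [0.067 0.088 0.114] s [-0.018  0.014  0.038] z [0.144 0.176 0.217]
scene high pts 64 0.106 0.003
top cup 0.91 504 r [0.075 0.106 0.133] s [-0.044 -0.01   0.035] z [0.138 0.175 0.218]
top high pts 48 0.11 0.003
203
0.06 29 190.9 0.205
0.08 52 186.7 0.204
0.1 103 189.4 0.212
0.115 32 188.4 0.219
knob 138 [ 0.63546377 -0.05647187] -169.1303020228007
moving px 496 [-0.5   0.58 -0.64] 23.125
```

Request:
carry_out(
  deltas=[
    [0, 0, 0, 0, 0.85],
    [0, 0, 0, 0, 0.85],
    [0, 0, 0, 0, 0.85],
    [0, 0, 0, 0, 0.85],
    [0, 0, 0, 0, 0.85],
    [0, 0, 0, 0, 0.85],
    [0, 0, 0, 0, 0.85],
    [0, 0, 0, 0, 0.85],
    [0, 0, 0, 0, 0.85],
    [0, 0, 0, 0, 0.85],
    [0, 0, 0, 0, 0.85],
    [0, 0, 0, 0, 0.85],
    [0, 0, 0, 0, 0.85],
    [0, 0, 0, 0, 0.85],
    [0, 0, 0, 0, 0.85],
    [0, 0, 0, 0, 0.85],
    [0, 0, 0, 0, 0.85],
    [0, 0, 0, 0, 0.85],
    [0, 0, 0, 0, 0.85],
    [0, 0, 0, 0, 0.85],
  ],
)

```text
clock: 25.62
position: [0.4012, 0.2058, 0.3733]
ee_rot: [0.638, 0.77, 0.0, -0.0]
ft_force: [0.2, 0.8, -0.2]
grip_width: 0.927
grasp_force: 0.0
```

```bash
python3 hg.py
python3 - <<'E'
from h import *
S=[camera("top") for i in range(7)]
c=proj(S[0],[.535,-.07,.18]).astype(int)
for i in(1,3,6):
    D=np.abs(cv2.GaussianBlur(S[0]["img"],(5,5),0).astype(int)-cv2.GaussianBlur(S[i]["img"],(5,5),0)).sum(-1)
    print(D[c[1]-20:c[1]+20,c[0]-20:c[0]+20].mean(),D[:100,:].mean(),D[200:240,160:220].mean())
for q in("low_cup","teaspoon"):print(q,[np.round(b["position"],3) for b in boxes_of(q,S[-1])][:1])
E
```

```text
scene cup 0.78 466 r [0.067 0.089 0.114] s [-0.015  0.014  0.037] z [0.144 0.176 0.218]
scene cup 0.59 42 r [0.064 0.083 0.117] s [-0.005  0.     0.005] z [0.202 0.209 0.224]
scene high pts 63 0.106 0.004
top cup 0.85 526 r [0.075 0.106 0.133] s [-0.044 -0.009  0.033] z [0.138 0.175 0.22 ]
top cup 0.26 74 r [0.052 0.076 0.122] s [-0.005  0.001  0.009] z [0.173 0.207 0.224]
top high pts 51 0.11 0.004
1.379375 1.372453125 1.8033333333333332
1.396875 1.364640625 1.7079166666666667
1.476875 1.372703125 1.7033333333333334
low_cup [array([ 0.631, -0.061,  0.183])]
teaspoon [array([ 0.621, -0.292,  0.012])]
```

The cup is still (picture differences are at noise level), the hook is over the dish, and the arm is clear. Handing in.

```bash
python3 -c "
from h import *
print(ticket.hand_in())"
```

```text
the job is handed in; nothing more can be done
None
```

The empty hook now points over the drip dish, and the tall white cup hangs still on it by its handle. The arm is clear, and the job was handed in at about 26 s with no verdict returned. The teaspoon has not moved. The last check did not pick out the low cup, but the arm never went near it.

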